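Screen the milling balls and close the mill jars

TASK

The washed milling balls lie in the long pan: with the slotted scoop lift out the sound, large balls, let the worn, small ones drop back through the slots into the pan, and tip every sound ball into the larger mill jar; do not touch the balls with the gripper. When all are in, lay the scoop back flat in the pan and close both jars, each with the lid that fits it, fully seated. Leave the cup, the marker and the loose cap where they are.

Things in the scene. Friction and masses are not known exactly. Their poses are not given: they have to be found in the camera images.
- pan: Fixed steel draining pan, an open level trough, 360 long (x) by 98 wide (y) inside at the floor and 107 at the rim, walls 3 thick, inner floor 10 mm and wall tops 65 mm above the table. Origin: on the table under its middle, z up. At the start the balls lie in the half towards +x, the scoop in the half towards -x.
- scoop: Loose slotted steel scoop, 0.22 kg, lying flat on the pan's floor with its lip towards the balls (+x of the pan). Origin: underside of its floor below the middle of the grip; x towards the open lip, z up. Back wall at x=-63, 60 high; side plates at y=+-45, tapering to nothing at the lip. It holds five or six sound balls. Floor: two 6 mm bars along x at y=+-15.5, tops 8 mm up; between bars and plates three slots of 24 to 26.
- scoop_grip (a point): Middle of the scoop's grip, 115 mm straight above its origin: a black bar across the scoop (along y), carried by a strap at each side like a basket's handle; 70 long, 20 thick (x), 32 high with flat upright faces, to be taken from above with the fingers in front of it and behind it (closing along x).
- scoop_lip (a point): Middle of the scoop's lip edge, at x=+73, z=0 of the scoop: a straight edge 92 wide, 2 thick. Balls on the scoop stay at the back when the lip is raised 15 to 20 degrees and roll out over it when it is lowered 30 to 40 degrees.
- jar_large: Fixed white porcelain mill jar, open at the top: outside diameter 144, mouth 134, height 115, inner floor 8 above its underside. Origin: centre of the underside, z up.
- jar_small: Fixed white porcelain mill jar, open at the top, with a layer of fine beads fast in its bottom (up to 21 mm): outside diameter 100, mouth 90, height 80. Origin: centre of the underside, z up.
- lid_large: Loose porcelain lid of the large jar, 0.32 kg: disc of diameter 144, its underside 9 mm above the bottom of a chamfered spigot of diameter 126; on top a round knob of diameter 30, 34 to 50 mm above the origin (top at 54). Origin: centre of the spigot's bottom, on which it lies; z up. Seated, its origin is 106 mm above the jar's.
- lid_small: Loose porcelain lid of the small jar, 0.16 kg: the same knob and heights as the large lid, but disc diameter 100 and spigot diameter 82. Seated, its origin is 71 mm above the small jar's.
- sound_0: Loose sound milling ball, white porcelain, diameter 42, 0.09 kg. Origin: its centre. Mixed at random with the others in the pan at the start; may be absent (None).
- sound_1: Loose sound milling ball, white porcelain, diameter 42, 0.09 kg. Origin: its centre. Mixed at random with the others in the pan at the start; may be absent (None).
- sound_2: Loose sound milling ball, white porcelain, diameter 42, 0.09 kg. Origin: its centre. Mixed at random with the others in the pan at the start; may be absent (None).
- sound_3: Loose sound milling ball, white porcelain, diameter 42, 0.09 kg. Origin: its centre. Mixed at random with the others in the pan at the start; may be absent (None).
- sound_4: Loose sound milling ball, white porcelain, diameter 42, 0.09 kg. Origin: its centre. Mixed at random with the others in the pan at the start; may be absent (None).
- sound_5: Loose sound milling ball, white porcelain, diameter 42, 0.09 kg. Origin: its centre. Mixed at random with the others in the pan at the start; may be absent (None).
- sound_6: Loose sound milling ball, white porcelain, diameter 42, 0.09 kg. Origin: its centre. Mixed at random with the others in the pan at the start; may be absent (None).
- sound_7: Loose sound milling ball, white porcelain, diameter 42, 0.09 kg. Origin: its centre. Mixed at random with the others in the pan at the start; may be absent (None).
- worn_0: Loose worn milling ball, white porcelain, diameter 22, 0.014 kg; drops through the scoop's slots. Origin: its centre. Mixed at random with the others in the pan at the start; may be absent (None).
- worn_1: Loose worn milling ball, white porcelain, diameter 22, 0.014 kg; drops through the scoop's slots. Origin: its centre. Mixed at random with the others in the pan at the start; may be absent (None).
- worn_2: Loose worn milling ball, white porcelain, diameter 22, 0.014 kg; drops through the scoop's slots. Origin: its centre. Mixed at random with the others in the pan at the start; may be absent (None).
- worn_3: Loose worn milling ball, white porcelain, diameter 22, 0.014 kg; drops through the scoop's slots. Origin: its centre. Mixed at random with the others in the pan at the start; may be absent (None).
- steel_cup: Loose steel measuring cup, 65 across and 66 high, a bystander; origin under its centre.
- marker_blue: Loose felt marker, 140 long, a bystander lying near the robot; origin under its middle.
- cap_gold: Loose screw cap, diameter 47, 19 high, a bystander between lids and jars; origin under its centre.

How it is judged:
By the outcome, as a careful person would: the job done as asked, in the order asked, and still so for the second after the job is handed in, with the robot touching nothing.
Of sound_0, sound_1, sound_2, sound_3, sound_4, sound_5, sound_6, sound_7 only 6 to 8 are there at a start; the rules pass over those that are not, and their reading is None.
Of worn_0, worn_1, worn_2, worn_3 only 2 to 4 are there at a start; the rules pass over those that are not, and their reading is None.
At some moment in a run one of lid_large, lid_small may be knocked a few centimetres aside while the robot is not near it.
It also fails if it takes over 210 s, if anything falls off the work surface, if the arm or the gripper's body presses on something with over 40 N, if the wrist force passes 120 N, or if a joint passes its speed limit or range.

ROBOT

A 7-joint arm with a two-finger parallel gripper is mounted at the origin on a cart in front of the work surface, level with it; the furniture and walls round the work are solid. World frame = base frame: x ahead of the robot, y to its left, z up, the work surface at z = 0. Lengths are in mm, angles in rad, forces in N, time in s.
With the tool pointing down it reaches from about 400 to 925 mm from the base axis. Payload 4.1 kg.
Tool frame: the origin (TCP) lies midway between the tips of the shut fingers; the grasp point (between the pads) lies 19 mm behind it; z points along the fingers, y is the line along which they close (so a half turn about z gives the same grasp; the last joint's range is limited). The gripper opens to 85 mm and grips with 20 to 120 N. Pads are 22 mm wide; open, the fingers measure 114 mm over their backs; the gripper's body (76 mm by 85 mm) begins 54 mm behind the grasp point. The pads swing forward as they close: fully open they stand 13 mm farther back than shut.
Start: joints at [-1.261, 0.398, 0.045, 1.537, -0.019, 1.207, -0.051], TCP at [258.364, 596.483, 231.347] pointing down, gripper open.
Joint ranges: [-2.82, 2.82], [-0.49, 2.23], [-1.37, 1.46], [0, 2.46], [-1.36, 4.5], [0.23, 2], [-2.94, 2.94]. Speed limits (rad/s): [2.57, 2.57, 3.14, 3.14, 3.14, 3.14, 3.14].

INTERFACE

Orientations are given as a unit quaternion [x, y, z, w].
In Python, from plant import r, eyes gives the robot as it stands. Calls block until the motion is done:
- r.reach(position, orientation): joint-space move of the TCP to a pose.
- r.movel(position, v=150, orientation=None, stop_force=None): straight line of the TCP; orientation=None keeps the orientation; v is the mean speed in mm/s. With stop_force (N) it stops when the force on the tool has changed by that much, and returns True; else False.
- r.set_joints(angles): joint-space move.
- r.open_jaws() and r.close(force=None): open the fingers fully, or close them until they stop; force is the grip in N (None keeps the last).
- r.wait(seconds).
- r.ik(position, orientation): joint angles nearest the present ones, or None.
- eyes.grab_frame(name): name is "side" or "top" or "wrist"; returns a dict with "color" (384x512x3 uint8, red, green, blue), "camera_matrix" (3x3 intrinsics, pixels), "R" (3x3) and "t" (3): a world point X has camera coordinates R X + t; the wrist camera has in their place "mount" (4x4, takes a point from camera to tool coordinates, whose origin is the TCP and whose axes are the flange's). Camera axes: x right, y down, z forward; pixel columns grow to the right and rows downward; lengths in mm; the calibration is good to about 2 mm. The wrist camera is an equidistant fisheye: a pixel r from the principal point sees the ray r / f radians off the axis. A picture is of the moment at which its call begins: read the wrist's pose just before it. There is no depth.
A pose or a line that the arm cannot do raises r.Unreachable and nothing moves.
- r.hand_in(): hands the job in; it is judged then, once.
Trained networks look in a picture, given as the dict that the camera call returned (one of the last four; its "shot" number tells which), for a name from the list of things; names that differ only in an ending like _2 or _b are one class to them, and where a whole thing is asked for, a point or a joint stands for the part that bears it (a point fixed in the world has none). Each returns a list of dicts, best first, with "confidence" (0 to 1); they miss things now and then, are a little off and sometimes report something else, mostly with a low value. They report only what shows in the picture. A call takes as long as a camera call.
- eyes.boxes_of(picture, query): "extent" ([left, top, right, bottom] in pixels, round what is visible of it).
- eyes.spot_point(picture, query): "at" ([row, column] in pixels: a listed point, or the origin of a listed thing).
Readings, each from a call of its own:
- r.get_time(): time.
- r.get_joint_positions(): joint angles.
- r.get_dq(): joint speeds.
- r.get_joint_efforts(): joint torques, N m.
- r.get_tool_pos(): TCP position.
- r.get_eef_rot(): TCP orientation.
- r.get_ft_force(): force on the tool from outside, world axes, zero at the start.
- r.get_moment(): the same for the moment, N m.
- r.get_opening(): finger opening in mm.
- r.get_grip_force(): force on a finger pad.
Only numpy, scipy, OpenCV 4.12 (cv2) and the standard library are available. Lean on these libraries where they do the work, as an engineer would, in place of code of your own. Each camera call takes 0.05 s, during which the arm holds its last target. There are 200 camera calls.

## Working session

There is one attempt and no reset: what is moved stays moved. The work goes in short steps, each a Python script; the robot and the scene stay as the last script left them, time stands still between calls to the robot, and variables do not carry over. Pictures are saved under pics/ and viewed, at most 14 in all, crops included, and the job is handed in when it is done.

```bash
mkdir -p pics; ls; cat > h.py <<'E'
import numpy as np, cv2
from plant import r, eyes
from scipy.spatial.transform import Rotation as Ro
def save(f,n): cv2.imwrite('pics/'+n,f['color'][:,:,::-1])
def ray(f,rc):
    K=f['camera_matrix']; v=np.linalg.solve(K,[rc[1],rc[0],1.]); R=np.array(f['R']); t=np.array(f['t'])
    return -R.T@t, R.T@v
def onz(f,rc,z):
    c,d=ray(f,rc); return c+d*(z-c[2])/d[2]
def proj(f,X):
    p=np.array(f['camera_matrix'])@(np.array(f['R'])@np.array(X)+f['t']); return p[:2]/p[2]
E
python3 - <<'E'
from h import *
for n in ('top','side'):
    f=eyes.grab_frame(n); save(f,n+'0.png'); c,_=ray(f,[0,0]); print(n,c)
    for q,z in [('pan',0),('scoop',10),('scoop_grip',125),('scoop_lip',10),('jar_large',0),('jar_small',0),('lid_large',0),('lid_small',0),('sound_0',31),('worn_0',21),('steel_cup',0),('marker_blue',0),('cap_gold',0)]:
        for d in eyes.spot_point(f,q)[:9]: 
            if d['confidence']>.2: print(n,q,round(d['confidence'],2),np.round(d['at']),np.round(onz(f,d['at'],z)))
print(r.get_tool_pos(),r.get_eef_rot(),r.get_time())
E
```

```text
pics
top [ 431.14162053  133.91699209 1038.23833828]
top pan 0.64 [199. 172.] [550. 282.   0.]
top scoop 0.9 [157. 176.] [652. 276.  10.]
top scoop_grip 0.76 [148. 168.] [647. 279. 125.]
top scoop_lip 0.57 [185. 170.] [583. 286.  10.]
top jar_large 0.9 [155. 256.] [666.  83.   0.]
top jar_large 0.52 [237. 164.] [459. 295.   0.]
top jar_small 0.76 [175. 328.] [621. -94.   0.]
top lid_large 0.76 [240. 311.] [463. -53.   0.]
top lid_small 0.65 [242. 249.] [454.  94.   0.]
top sound_0 0.84 [247. 147.] [436. 329.  31.]
top sound_0 0.74 [232. 177.] [472. 262.  31.]
top sound_0 0.7 [250. 172.] [430. 271.  31.]
top sound_0 0.67 [227. 152.] [482. 320.  31.]
top sound_0 0.6 [267. 168.] [391. 279.  31.]
top sound_0 0.57 [204. 152.] [535. 324.  31.]
top sound_0 0.51 [210. 177.] [522. 265.  31.]
top worn_0 0.54 [239. 162.] [455. 297.  21.]
top worn_0 0.43 [219. 164.] [502. 294.  21.]
top worn_0 0.39 [159. 176.] [645. 274.  21.]
top steel_cup 0.68 [107. 325.] [794. -87.   0.]
top steel_cup 0.29 [173. 326.] [627. -89.   0.]
top marker_blue 0.87 [290. 221.] [342. 158.   0.]
top marker_blue 0.52 [272
[... 383 characters left out ...]
 332.] [343. 173.  10.]
side jar_large 0.77 [220. 234.] [674.  80.   0.]
side jar_large 0.4 [245. 258.] [543. 199.   0.]
side lid_small 0.68 [233. 301.] [458.  89.   0.]
side sound_0 0.62 [248. 257.] [515. 266.  31.]
side sound_0 0.59 [251. 272.] [472. 266.  31.]
side sound_0 0.43 [255. 287.] [431. 271.  31.]
side sound_0 0.37 [260. 301.] [393. 279.  31.]
side worn_0 0.51 [199. 272.] [608. -58.  21.]
side worn_0 0.46 [233. 302.] [443. 128.  21.]
side worn_0 0.25 [252. 214.] [620. 306.  21.]
side marker_blue 0.6 [252. 337.] [335. 158.   0.]
side cap_gold 0.61 [216. 282.] [550.   5.   0.]
[258.36895523 596.46066039 231.32504671] [2.02950203e-01 9.79189059e-01 3.03886358e-05 1.12478543e-05] 1.4
```

View pics/top0.png

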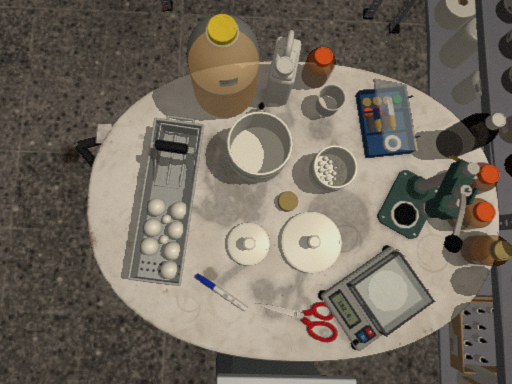

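View pics/side0.png

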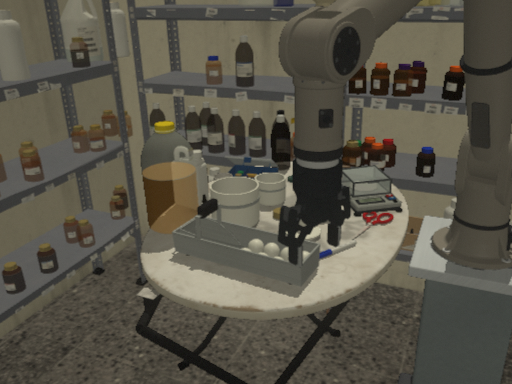

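The top view has the pan at left: scoop at the far end with its lip towards the robot, about 8 sound balls at the near end. The jug at (225,85) stands just behind the large jar. I'll magnify the pan to get its yaw.

```bash
python3 - <<'E'
from h import *
f=eyes.grab_frame('top'); im=f['color'][105:295,110:270,::-1]
cv2.imwrite('pics/crop.png',cv2.resize(im,None,fx=3.1,fy=3.1,interpolation=cv2.INTER_CUBIC))
E
```

```text
(no output)
```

View pics/crop.png

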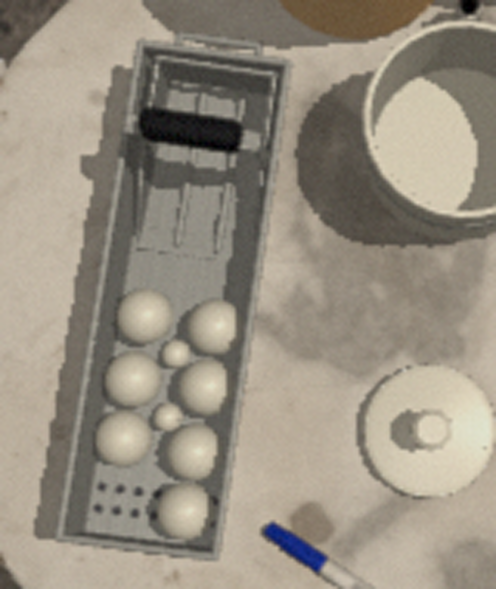

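The crop shows 7 sound and 2 worn balls. The outer rim corners sit at about (139,42), (288,62), (217,557) and (59,541). The grip middle is at (190,129), and the lip runs from (136,248) to (222,254).

```bash
cat >> h.py <<'E'
def crop(f,p,z): return onz(f,[p[1]/3.1+105,p[0]/3.1+110],z)
ZS=np.array([0,0,1.])
def toolR(yaw,pitch,s):  # scoop frame: yaw of its x, pitch>0 lip raised
    Rs=Ro.from_euler('z',yaw)*Ro.from_euler('y',-pitch)
    M=Rs.as_matrix(); x,y,z=M.T
    return M, Ro.from_matrix(np.c_[s*y,s*x,-z]).as_quat()
def pose(org,yaw,pitch,s,h=96):
    M,q=toolR(yaw,pitch,s); return np.array(org)+M@[0,0,h], q
E
python3 - <<'E'
from h import *
f=eyes.grab_frame('top')
P=[crop(f,p,65) for p in [(139,42),(288,62),(217,557),(59,541)]]
for p in P: print(np.round(p))
a=(P[2]+P[3])/2-(P[0]+P[1])/2; yaw=np.arctan2(a[1],a[0]); print('c',np.mean(P,0),'len',np.linalg.norm(a),'yaw',yaw, np.linalg.norm(P[0]-P[1]))
b=P[0]-P[1];b2=P[3]-P[2];print(np.arctan2(b[1],b[0])+np.pi/2,np.arctan2(b2[1],b2[0])+np.pi/2)
g=crop(f,(190,126),141);print('grip',g,crop(f,(180,251),12), 'balls')
c=np.mean(P,0);M,_=toolR(yaw,0,1)
for o in [g,crop(f,(180,251),12)]: print('in pan',M.T@(o-c))
org=g.copy();org[2]=10
q0=r.get_joint_positions()
for s in (1,-1):
  for nm,o,y,p in [('pick',org,yaw,0),('up',org+[0,0,150],yaw,0),('end',c*[1,1,0]+M@[107,0,12],yaw,0),('endup',c*[1,1,0]+M@[100,0,100],yaw,.35),('dump',[666,190,200],yaw+1.5,.3),('dump2',[666,190,200],yaw+1.5,-.65),('dump3',[666,190,200],yaw+1.3,-.65)]:
    x=r.ik(*pose(o,y,p,s)); print(s,nm,None if x is None else np.round(x,2))
E
```

```text
[729. 322.  65.]
[718. 211.  65.]
[356. 245.  65.]
[364. 357.  65.]
c [541.74163422 283.67216169  65.        ] len 365.42430130545125 yaw 3.047032146730863 112.0987099705566
3.039684271738956 3.067860973622415
grip [648.02575749 269.40154459 141.        ] [580.45395503 291.25916766  12.        ] balls
in pan [-107.15672408    4.1715534    76.        ]
in pan [-37.82301053 -11.20831462 -53.        ]
1 pick [-0.37  0.59 -0.13  1.52  0.08  1.03  2.53]
1 up [-0.41  0.48 -0.06  1.36  0.03  1.3   2.57]
1 end [-0.57  0.31 -0.12  1.96  0.05  0.87  2.33]
1 endup [-0.44  0.45 -0.1   1.6  -0.16  1.39  2.57]
1 dump [-0.9   0.69  0.77  1.18 -0.18  1.55 -1.95]
1 dump2 [-0.42  0.44  0.63  1.64 -0.95  1.31 -1.23]
1 dump3 [-0.47  0.33  0.62  1.76 -0.94  1.13 -1.39]
-1 pick [-0.74  0.63  0.42  1.53 -0.29  1.04 -0.33]
-1 up [-0.76  0.52  0.47  1.37 -0.23  1.31 -0.38]
-1 end [-1.01  0.33  0.4   1.97 -0.17  0.87 -0.61]
-1 endup [-0.78  0.48  0.38  1.61 -0.34  1.41 -0.4 ]
-1 dump [-0.62  0.59  0.23  1.17  0.12  1.57  0.98]
-1 dump2 [-0.64  0.56  0.99  1.64 -1.12  1.46  2.02]
-1 dump3 [-0.78  0.49  1.09  1.77 -1.14  1.31  1.88]
```

```bash
cat >> h.py <<'E'
YAW=3.047; PC=np.array([541.7,283.7,0]); PM,_=toolR(YAW,0,1); S=-1
def inpan(x,y,z,pitch=0,h=96,yaw=0): return pose(PC+PM@[x,y,z],YAW+yaw,pitch,S,h)
def where():
    from scipy.spatial.transform import Rotation as R_
    return np.round(PM.T@(r.get_tool_pos()-PC),1)
def ml(pq,v=150,sf=None): return r.movel(pq[0],v=v,orientation=pq[1],stop_force=sf)
E
python3 - <<'E'
from h import *
r.open_jaws()
r.reach(*inpan(-108,2,150))
f=eyes.grab_frame('wrist'); save(f,'w1.png')
print(ml(inpan(-108,2,12),100,8)); 
r.close(100); r.wait(.2)
print(where(),r.get_opening(),r.get_grip_force(),r.get_ft_force(),r.get_time())
f=eyes.grab_frame('side'); save(f,'side1.png')
E
```

```text
False
[-108.2    2.   108.2] 18.8117981669115 97.8514301776886 [-0.19525041 -0.43616702  2.62532177] 5.9583
```

View pics/w1.png

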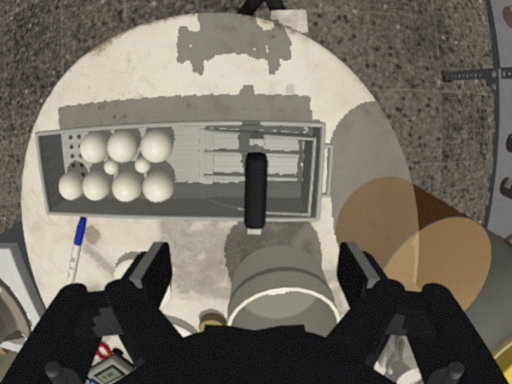

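The wrist view confirms 7 sound and 2 worn balls, and the grip closed on the bar. Next I drag the scoop under the balls.

```bash
python3 - <<'E'
from h import *
for x in (-60,-20,10,40,60,75,88,97,102):
    st=ml(inpan(x,2,10,0,98),50,30)
    print(x,st,where(),np.round(PM.T@r.get_ft_force(),1),r.get_opening())
    if st: break
f=eyes.grab_frame('top'); im=f['color'][105:295,110:270,::-1]
cv2.imwrite('pics/c2.png',cv2.resize(im,None,fx=3.1,fy=3.1,interpolation=cv2.INTER_CUBIC)); print(r.get_time())
E
```

```text
-60 False [-59.5   1.7 108.2] [ 1.6 -0.5  4.7] 18.70390858654706
-20 False [-19.1   1.9 108.1] [0.3 0.5 6.9] 18.620611246373176
10 False [ 10.8   1.4 108.1] [-0.9 -0.9  5.6] 18.710412303153074
40 False [ 38.2   1.9 108.4] [-6.5 -1.2  2.5] 18.917430999172854
60 False [ 59.6   1.8 108.1] [-4.5 -1.7  2.9] 18.738991987557966
75 False [ 75.1   1.8 108.1] [-3.1 -2.1  4.9] 18.736840763247145
88 False [ 79.2   1.6 110. ] [-16.9  -1.8  -1.5] 18.715992711403526
97 False [ 93.8   0.7 109.2] [-8.1 -3.6  5.6] 18.649367567579127
102 False [ 98.8   0.8 109.3] [-8.5 -2.8  4.3] 18.777427472783
11.6083
```

View pics/c2.png

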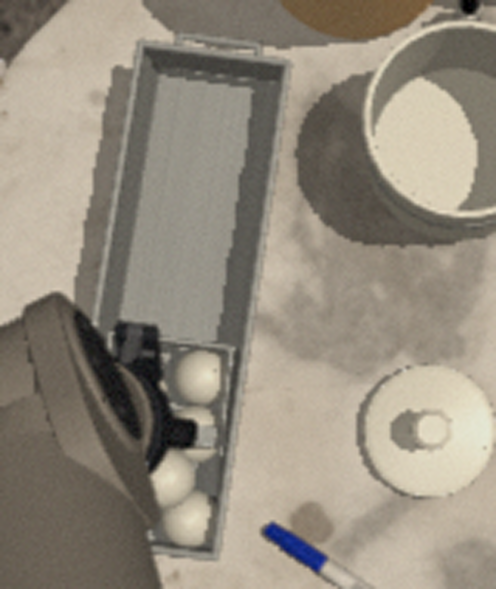

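The back pair and the right-hand balls are in the scoop with its lip at the end wall. Next I raise the lip by pivoting at the back edge, then lift and shake over the pan.

```bash
python3 - <<'E'
from h import *
for p in (.08,.16,.24,.33):
    ml(inpan(98,1.0,11+63*np.sin(p),p,98),40); print(np.round(PM.T@r.get_ft_force(),1))
r.wait(.5)
ml(inpan(85,1.5,50,.33,98),60)
for p in (.22,.38,.25,.38,.33): ml(inpan(85,1.5,58,p,98),60)
print(r.get_ft_force())
ml(inpan(20,2,120,.33,98),120); r.wait(.3)
print(r.get_ft_force(),r.get_opening())
for n in ('top','side'):
    f=eyes.grab_frame(n); save(f,n+'3.png')
    im=f['color'][105:295,110:270,::-1] if n=='top' else f['color'][170:300,130:360,::-1]
    cv2.imwrite(f'pics/c3{n}.png',cv2.resize(im,None,fx=3.1,fy=3.1,interpolation=cv2.INTER_CUBIC))
f=eyes.grab_frame('wrist'); save(f,'w3.png')
print(r.get_time())
a=cv2.imread('pics/c3top.png');b=cv2.imread('pics/c3side.png');b=cv2.resize(b,(300,int(b.shape[0]*300/b.shape[1])));
c=np.zeros((589,800,3),np.uint8);c[:a.shape[0],:a.shape[1]]=a;c[:b.shape[0],a.shape[1]:a.shape[1]+300]=b
w=cv2.resize(cv2.imread('pics/w3.png'),(300,225));c[300:525,a.shape[1]:a.shape[1]+300]=w
cv2.imwrite('pics/m3.png',c)
E
```

```text
[ 2.3 -1.5 -0.2]
[-3.5 -0.2 -6.8]
[-2.3  0.3 -6.7]
[ 1.   0.2 -6.9]
[ 0.33037749 -0.00997439 -7.45255166]
[-0.38969534  0.22827028 -8.43578212] 18.3011255619721
17.3417
```

View pics/m3.png

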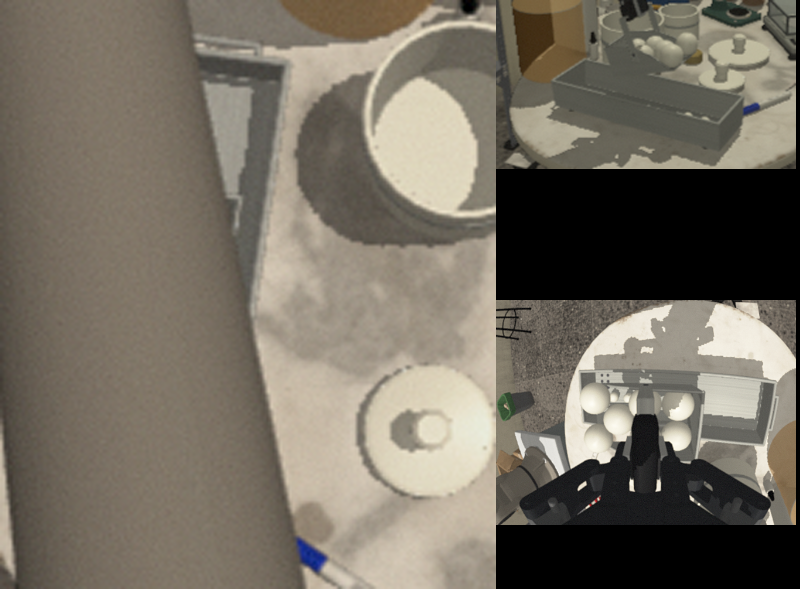

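The weight fits the scoop plus all 7 sound balls (8.34 N expected, 8.44 N read). I'll zoom in for the worn ones.

```bash
python3 - <<'E'
import cv2,numpy as np
w=cv2.resize(cv2.imread('pics/w3.png')[110:280,120:370],None,fx=2,fy=2,interpolation=cv2.INTER_CUBIC)
b=cv2.imread('pics/side3.png')[170:290,170:320];b=cv2.resize(b,(300,240))
c=np.zeros((340,800,3),np.uint8);c[:340,:500]=w;c[:240,500:]=b
cv2.imwrite('pics/m4.png',c)
E
```

```text
(no output)
```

View pics/m4.png

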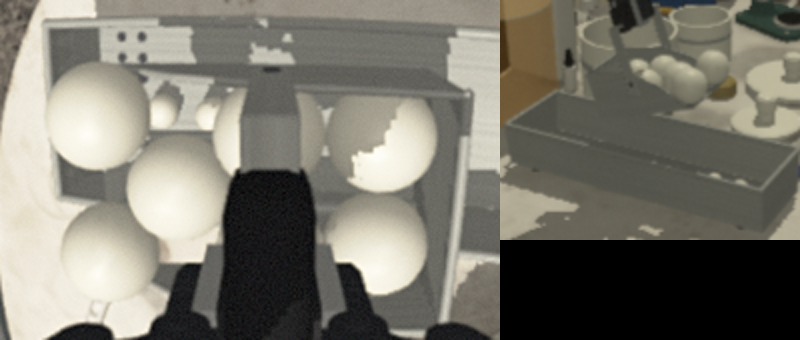

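Six sound balls show on the scoop, with the seventh under the grip. Both worn ones lie in the pan, seen through the slots at (163,110) and (208,115). Before carrying, I refine the jar and lid centres on the first top picture with circle fits.

```bash
python3 - <<'E'
from h import *
from scipy.optimize import minimize
f=eyes.grab_frame('top'); g=cv2.cvtColor(cv2.imread('pics/top0.png'),cv2.COLOR_BGR2GRAY)
gm=cv2.GaussianBlur(g,(3,3),0).astype(float)
th=np.linspace(0,2*np.pi,180,endpoint=False)
def samp(c,R,z):
    P=np.c_[c[0]+R*np.cos(th),c[1]+R*np.sin(th),np.full(180,z)]
    p=(f['camera_matrix']@(f['R']@P.T+np.array(f['t'])[:,None])); p=(p[:2]/p[2]).astype(np.float32)
    return cv2.remap(gm.astype(np.float32),p[0].reshape(1,-1),p[1].reshape(1,-1),1)[0]
def fit(nm,c0,z,Rb,w=12):  # bright ring at radius Rb vs both neighbours
    best=max(((np.median(samp((c0[0]+a,c0[1]+b),Rb,z)-samp((c0[0]+a,c0[1]+b),Rb+5,z))+ np.mean(samp((c0[0]+a,c0[1]+b),Rb,z)-samp((c0[0]+a,c0[1]+b),Rb+5,z)),a,b) for a in range(-w,w+1) for b in range(-w,w+1)))
    print(nm,best[0],c0[0]+best[1],c0[1]+best[2])
fit('jarL',(668,82),115,69.5); fit('jarS',(621,-94),80,47.5); fit('lidL',(463,-53),22,69); fit('lidS',(455,92),22,47)
for d in (1.5,1.6,1.76):
  for p in (.33,-.4,-.7):
    M,_=toolR(YAW+d,p,1); lip=np.array([667,82,118.])-35*np.array([np.cos(YAW+d),np.sin(YAW+d),0])
    o=lip-M@[73,0,0] if p<0 else np.array([666,200,200]); x=r.ik(*pose(o,YAW+d,p,S,98)); print(d,p,np.round(o),None if x is None else np.round(x,2))
E
```

```text
jarL 88.56703 668 81
jarS 54.674442 628 -95
lidL 84.72085 458 -50
lidS 61.83287 450 97
1.5 0.33 [666 200 200] [-0.61  0.61  0.18  1.13  0.16  1.6   0.94]
1.5 -0.4 [684. 183. 146.] [-0.17  0.43  0.12  1.55 -0.49  1.12  1.54]
1.5 -0.7 [682. 172. 165.] [ 0.01  0.45  0.12  1.63 -0.83  1.18  1.9 ]
1.6 0.33 [666 200 200] [-0.62  0.58  0.16  1.17  0.19  1.57  1.01]
1.6 -0.4 [674. 184. 146.] [-0.16  0.44  0.1   1.53 -0.48  1.16  1.63]
1.6 -0.7 [673. 173. 165.] [ 0.03  0.48  0.1   1.58 -0.8   1.25  1.95]
1.76 0.33 [666 200 200] [-0.62  0.54  0.13  1.24  0.23  1.51  1.13]
1.76 -0.4 [657. 184. 146.] [-0.14  0.46  0.07  1.5  -0.46  1.23  1.76]
1.76 -0.7 [658. 172. 165.] [ 0.04  0.53  0.07  1.5  -0.74  1.36  2.03]
```

```bash
cat >> h.py <<'E'
JL=np.array([668,81.,0]); DY=YAW+1.68
def dump(p,z,back=33):
    M,_=toolR(DY,p,1); lip=JL+[0,0,z]-back*np.array([np.cos(DY),np.sin(DY),0])
    return pose(lip-M@[73,0,0],DY,p,S,98)
E
python3 - <<'E'
from h import *
ml(inpan(0,2,190,.35,98),120)
ml(pose([600,262,200],YAW+.84,.35,S,98),90)
ml(pose([650,215,200],DY,.35,S,98),90)
print(r.get_ft_force())
ml(dump(.35,175),100)
ml(dump(.2,145),80)
for p,z in [(0,128),(-.2,120),(-.32,116),(-.4,114),(-.48,114),(-.56,114),(-.64,114),(-.7,114)]:
    ml(dump(p,z),25); r.wait(.25); print(p,np.round(r.get_ft_force(),1))
r.wait(.5)
f=eyes.grab_frame('side'); save(f,'side5.png')
print(r.get_ft_force(),r.get_time())
E
```

```text
[ 0.64035876 -0.7095835  -9.16665736]
0 [-0.2 -0.8 -7.9]
-0.2 [ 0.4 -0.5 -1.8]
-0.32 [-0.1 -0.2 -2.9]
-0.4 [-0.4  0.5 -3.2]
-0.48 [ 0.1  0.1 -2.1]
-0.56 [ 0.3 -0.6 -2.2]
-0.64 [-0.1  0.1 -2.2]
-0.7 [ 0.6  0.6 -2.5]
[-0.41160555 -0.06692369 -2.60200395] 29.0167
```

```bash
python3 - <<'E'
from h import *
ml(dump(-.5,160),120); ml(pose([650,225,190],DY,0,S,98),200)
r.wait(.2)
print(r.get_ft_force())
ml(pose([600,262,190],YAW+.84,0,S,98),200)
ml(inpan(-90,2,150,0,98),200)
f=eyes.grab_frame('top')
for d in eyes.boxes_of(f,'sound_0')+eyes.boxes_of(f,'worn_0'): print(round(d['confidence'],2),np.round(d['extent']))
im=f['color'][85:295,130:360,::-1]
cv2.imwrite('pics/c6.png',cv2.resize(im,None,fx=2.8,fy=2.8,interpolation=cv2.INTER_CUBIC)); print(r.get_time())
E
```

```text
[ 0.52851799 -0.57050113 -2.8093031 ]
0.76 [254. 126. 273. 143.]
0.63 [230. 145. 248. 164.]
0.6 [236. 130. 254. 142.]
0.48 [250. 157. 271. 172.]
0.47 [264. 137. 287. 153.]
32.575
```

View pics/c6.png

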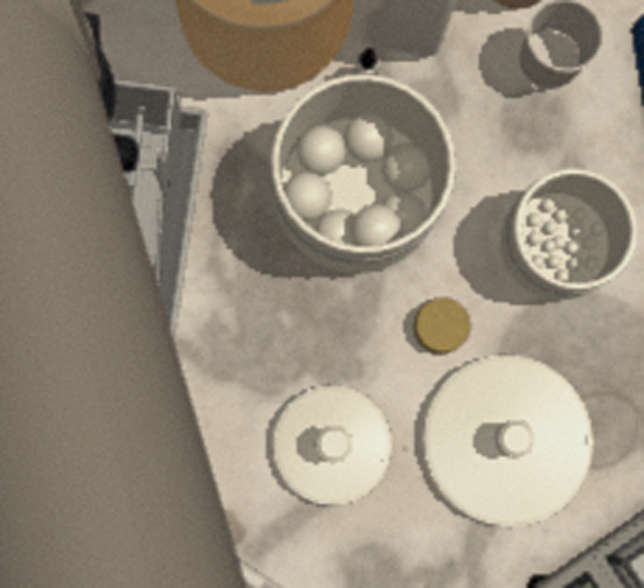

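Seven sound balls lie in the large jar: (323,148), (367,138), (405,167), (308,193), (335,228), (377,225) and (410,210). Both lids are still in place. Before laying the scoop down, I check where the worn balls are.

```bash
python3 - <<'E'
from h import *
f=eyes.grab_frame('wrist'); save(f,'w7.png')
for d in eyes.boxes_of(f,'worn_0')+eyes.boxes_of(f,'sound_0'): print(d['confidence'],d['extent'])
E
```

```text
0.65 [96.3, 162.0, 106.0, 174.3]
0.6 [273.8, 307.6, 276.4, 320.9]
0.57 [150.7, 339.4, 178.9, 362.2]
0.43 [274.9, 307.4, 280.1, 327.2]
```

View pics/w7.png

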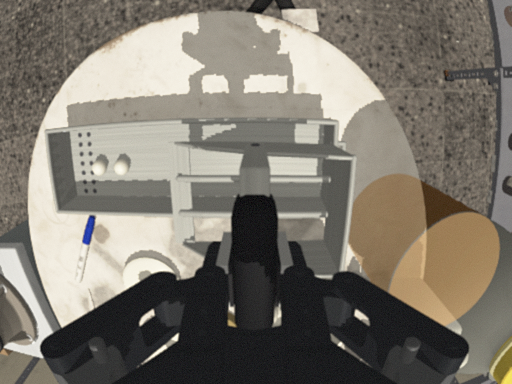

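The worn balls sit at (100,165) and (121,165), at the pan's near end, so the far half is free. I lay the scoop there, then look at the lids.

```bash
cat >> h.py <<'E'
def wz(f,T,q,rc,z):
    K=f['camera_matrix']; u=(rc[1]-K[0,2])/K[0,0]; v=(rc[0]-K[1,2])/K[1,1]; a=np.hypot(u,v)
    d=np.array([np.sin(a)*u/a,np.sin(a)*v/a,np.cos(a)]) if a>1e-9 else np.array([0,0,1.])
    R=Ro.from_quat(q).as_matrix(); m=np.array(f['mount'])
    o=np.array(T)+R@m[:3,3]; w=R@m[:3,:3]@d
    return o+w*(z-o[2])/w[2]
def look(names):
    T,q=r.get_tool_pos(),r.get_eef_rot(); f=eyes.grab_frame('wrist'); out={}
    for n,z,zt in names:
        s=eyes.spot_point(f,n); b=eyes.boxes_of(f,n)
        if s: print(n,'spot',round(s[0]['confidence'],2),np.round(wz(f,T,q,s[0]['at'],z),1))
        if b: e=b[0]['extent']; print('  box',round(b[0]['confidence'],2),np.round(e),np.round(wz(f,T,q,[(e[1]+e[3])/2,(e[0]+e[2])/2],zt),1))
    return f
E
python3 - <<'E'
from h import *
ml(inpan(-100,2,40,0,98),120)
print(ml(inpan(-100,2,8,0,98),30,4),where(),r.get_ft_force())
r.open_jaws(); r.wait(.2)
ml(inpan(-100,2,150,0,98),150)
print(r.get_time())
D=Ro.from_matrix([[0,1,0],[1,0,0],[0,0,-1.]]).as_quat()  # close along x
D2=Ro.from_matrix([[0,-1,0],[-1,0,0],[0,0,-1.]]).as_quat()
for p in ([458,-50,200],[450,97,200],[628,-95,250],[668,81,300]):
  print(p,[None if (x:=r.ik(p,k)) is None else np.round(x,2) for k in (D,D2)])
r.reach([480,60,280],D)
f=look([('lid_large',0,20),('lid_small',0,20),('jar_large',0,115),('jar_small',0,80)]); save(f,'w8.png')
f=eyes.grab_frame('top')
for q,z in [('lid_large',0),('lid_small',0),('scoop_lip',10),('scoop_grip',125)]:
    for d in eyes.spot_point(f,q)[:1]: print(q,np.round(onz(f,d['at'],z)))
E
```

```text
True [-100.     1.6  108.6] [1.20396206 0.3791135  4.64636284]
36.65
[458, -50, 200] [array([-0.45,  0.09,  0.5 ,  2.02, -0.05,  1.04,  0.07]), array([-0.98,  0.16,  1.11,  2.03, -0.17,  1.05, -2.94])]
[450, 97, 200] [array([-0.68,  0.09,  0.4 ,  2.02, -0.04,  1.04, -0.26]), array([ 0.74,  0.21, -1.15,  1.99,  0.21,  1.08,  2.63])]
[628, -95, 250] [array([-0.25,  0.39,  0.44,  1.56, -0.17,  1.23,  0.23]), array([-0.61,  0.56,  1.04,  1.57, -0.49,  1.3 , -2.64])]
[668, 81, 300] [array([-0.44,  0.42,  0.37,  1.39, -0.15,  1.36, -0.06]), array([-0.83,  0.61,  1.06,  1.4 , -0.52,  1.44, -2.92])]
lid_large spot 0.92 [458.1 -53.    0. ]
  box 0.8 [192. 191. 284. 276.] [458.4 -50.7  20. ]
lid_small spot 0.95 [453.7  99.1   0. ]
  box 0.84 [196. 100. 266. 172.] [450.6  93.7  20. ]
jar_large spot 0.7 [671.3  79.7   0. ]
  box 0.65 [333. 100. 463. 220.] [646.2  80.7 115. ]
jar_small spot 0.65 [631.6 -98.1   0. ]
  box 0.85 [316. 223. 386. 303.] [616.5 -70.5  80. ]
lid_large [716.  68.   0.]
lid_small [451.  93.   0.]
scoop_lip [574. 281.  10.]
scoop_grip [639. 270. 125.]
```

View pics/w8.png

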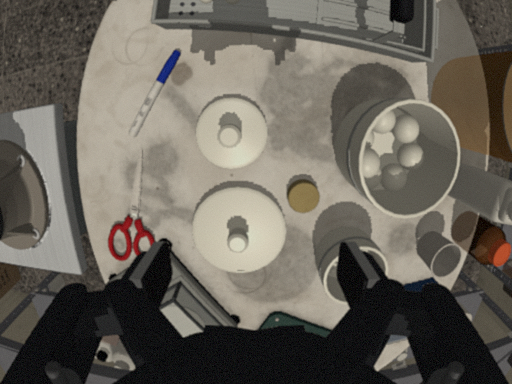

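All parts show in place: large lid at (238,235), small lid at (231,132), both jars open. Next I refine the jar centres with ring fits from a wrist hover and take the large lid, squeezing its knob along both axes so it ends up centred in the gripper.

```bash
cat >> h.py <<'E'
D=Ro.from_matrix([[0,1,0],[1,0,0],[0,0,-1.]]).as_quat()
DY_=(Ro.from_euler('z',np.pi/2)*Ro.from_quat(D)).as_quat()
TH=np.linspace(0,2*np.pi,240,endpoint=False)
def wproj(f,T,q,P):
    R=Ro.from_quat(q).as_matrix(); m=np.array(f['mount']); K=f['camera_matrix']
    c=(((P-T)@R)-m[:3,3])@m[:3,:3]
    a=np.arctan2(np.hypot(c[:,0],c[:,1]),c[:,2]); n=np.hypot(c[:,0],c[:,1])
    return np.c_[K[0,2]+K[0,0]*a*c[:,0]/n, K[1,2]+K[1,1]*a*c[:,1]/n]
def ringfit(f,c0,z,R,dr,T=None,q=None,w=10):
    """centre where the ring of radius R is brightest relative to R+dr (each of dr)"""
    g=cv2.GaussianBlur(cv2.cvtColor(f['color'],cv2.COLOR_RGB2GRAY),(3,3),0).astype(np.float32)
    def s(x,y,rr):
        P=np.c_[x+rr*np.cos(TH),y+rr*np.sin(TH),np.full(240,float(z))]
        if T is None:
            p=(np.array(f['camera_matrix'])@(np.array(f['R'])@P.T+np.array(f['t'])[:,None])); p=(p[:2]/p[2]).T
        else: p=wproj(f,T,q,P)
        p=p.astype(np.float32); return cv2.remap(g,p[None,:,0].copy(),p[None,:,1].copy(),1)[0]
    b=max((sum(np.clip(s(c0[0]+i,c0[1]+j,R)-s(c0[0]+i,c0[1]+j,R+d),-20,60).mean() for d in dr),i,j) for i in range(-w,w+1) for j in range(-w,w+1))
    return round(float(b[0]),1),c0[0]+b[1],c0[1]+b[2]
E
python3 - <<'E'
from h import *
def both(jar,z,R,hov):
    r.reach(hov,D); T,q=r.get_tool_pos(),r.get_eef_rot(); f=eyes.grab_frame('wrist')
    print('wrist',ringfit(f,jar,z,R,(-6,),T,q),ringfit(f,jar,z,R,(-6,6),T,q))
both((668,81),115,69.5,[560,81,300])
both((629,-96),80,47.5,[530,-96,260])
r.reach([458,0,200],D)
f=look([('lid_large',0,20)])
f=eyes.grab_frame('top')
print('top',ringfit(f,(629,-96),80,47.5,(-6,6)),ringfit(f,(668,81),115,69.5,(-6,6)),r.get_time())
E
```

```text
wrist (56.7, 668, 81) (104.4, 668, 81)
wrist (48.0, 629, -94) (86.8, 628, -94)
lid_large spot 0.87 [453.7 -58.    0. ]
  box 0.68 [195. 156. 312. 271.] [459.5 -47.9  20. ]
top (79.4, 629, -96) (91.5, 668, 81) 40.4917
```

```bash
cat >> h.py <<'E'
def pick(x,y,zt=25):
    for q in (DY_,D):
        r.reach([x,y,120],q)
        print('desc',r.movel([x,y,zt],v=80,stop_force=8))
        r.close(20 if q is DY_ else 60); r.wait(.3)
        print('grip',r.get_opening(),r.get_grip_force(),r.get_tool_pos())
        if q is DY_: r.open_jaws(); r.wait(.1); r.movel([x,y,120],v=150)
    z0=r.get_tool_pos()[2]
    r.movel([x,y,200],v=100); r.wait(.2); print('lift',r.get_ft_force(),r.get_opening(),z0)
    return z0
E
python3 - <<'E'
from h import *
z0=pick(458.5,-50)
T,q=r.get_tool_pos(),r.get_eef_rot(); f=eyes.grab_frame('wrist'); save(f,'w9.png'); print(r.get_time())
E
```

```text
desc False
grip 29.045197058707842 19.779431646165904 [458.65485788 -50.19443295  25.2782889 ]
desc False
grip 27.926838382196117 58.83283903123811 [458.49950973 -49.94200682  25.3689242 ]
lift [ 0.80789288  0.7537735  -4.292088  ] 27.723099624177685 25.36892420496755
51.3917
```

View pics/w9.png

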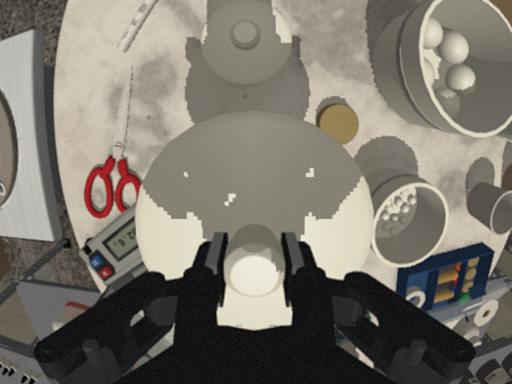

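The large lid hangs level in the fingers, knob at (255,265). Next I lower it onto the large jar.

```bash
cat >> h.py <<'E'
def seat(jx,jy,zs,sf=8):
    """lower to seated TCP height zs; if it lands high, search sideways"""
    r.movel([jx,jy,zs+60],v=120); r.movel([jx,jy,zs+14],v=80); r.wait(.2)
    for dx,dy in [(0,0),(2,0),(-2,0),(0,2),(0,-2),(2,2),(-2,-2),(2,-2),(-2,2)]:
        r.movel([jx+dx,jy+dy,zs+14],v=60)
        st=r.movel([jx+dx,jy+dy,zs-1.5],v=20,stop_force=sf); z=r.get_tool_pos()[2]
        print(dx,dy,st,z-zs,np.round(r.get_ft_force(),1))
        if z-zs<1.5: return True
    return False
E
python3 - <<'E'
from h import *
ok=seat(668,81,131.4)
if ok:
    r.open_jaws(); r.wait(.2); r.movel([668,81,220],v=150)
    r.reach([480,60,280],D)
    f=look([('lid_small',0,20),('lid_large',106,126)])
print(ok,r.get_time())
E
```

```text
0 0 True 0.13561526455424655 [-0.4  1.3  4.9]
lid_small spot 0.74 [449.   93.8   0. ]
  box 0.95 [195.  97. 265. 170.] [449.5  95.7  20. ]
lid_large spot 0.94 [666.8  81.9 106. ]
  box 0.68 [358.  99. 467. 220.] [659.4  83.1 126. ]
True 58.0583
```

```bash
python3 - <<'E'
from h import *
z0=pick(450,96)
ok=seat(629,-95,71+z0)
if ok:
    r.open_jaws(); r.wait(.2); r.movel([629,-95,200],v=150)
r.reach([480,60,300],D)
f=eyes.grab_frame('wrist'); g=eyes.grab_frame('side')
c=np.zeros((384,800,3),np.uint8); c[:,:500]=f['color'][:,6:506,::-1]; c[:360,500:]=cv2.resize(g['color'][140:320,170:320,::-1],(300,360)); cv2.imwrite('pics/m10.png',c)
print(ok,r.get_time())
E
```

```text
desc False
grip 29.44096191828687 19.78238541225437 [450.06831483  96.10336605  25.21484181]
desc False
grip 28.311268365062055 58.78674499690533 [450.10917544  96.11733312  25.41507173]
lift [-0.24369591  0.56934848 -1.1369973 ] 28.102830938939388 25.415071733439948
0 0 True 0.1398136930927052 [-0.1 -0.5  4.5]
True 75.6417
```

View pics/m10.png

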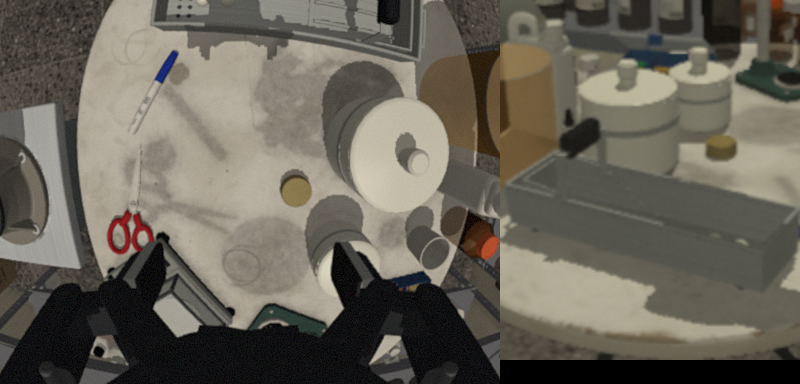

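Both lids sit level on their jars, the scoop lies flat in the pan, a worn ball shows at the pan's near end, and the cap, marker and cup have not moved. I'm handing in.

```bash
python3 -c "
from h import *
print(r.hand_in())"
```

```text
the job is handed in; nothing more can be done
None
```

The job is handed in: all 7 sound balls are in the large jar, the 2 worn ones are in the pan, the scoop lies flat in the pan, and both jars are closed with lids seated within 0.2 mm; no verdict came back.

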